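# Tamp the dog biscuits level in their tub

## Task

The chunky dog biscuits in the wooden tub stand up against its ends: pick up the wooden tamper by its bar and, with its flat foot, press them down until all six lie flat and level on the tub's floor, finishing with a firm steady push of about 15 N on the level biscuits, but never more than 30 N on any one biscuit or on the tub, or they break. Do not touch the biscuits with the gripper, and keep hold of the tamper until you stand it upright on the open worktop again. Leave the bowl, jars and timer where they are.

Things in the scene. Friction and masses are not known exactly. Their poses are not given: they have to be found in the camera images.
- tub: fixed open wooden tub: outside 88 mm along its x, 174 mm along its y, 70 mm high; inside 74 x 160 mm, 62 mm deep, walls 7 mm, floor 8 mm thick. Origin: centre of its underside; z up; y is its long axis. It does not move
- tub_floor (a point): centre of the tub's inner floor, 8 mm above the worktop; axes as the tub's
- tamper: loose wooden tamper, about 0.25 to 0.42 kg, standing on the worktop: dark flat square foot 60 x 60 x 16 mm, from its middle an upright bar with flat sides, 24 mm along its x and 40 mm along its y, up to 135 mm. Origin: centre of the foot's flat underside; z up along the bar. The foot fits the tub's 74 mm inner width with 7 mm each side when its sides are parallel to the tub's
- tamper_grip (a point): on the tamper's axis, 110 mm above its foot's underside: where to grip the bar, across its 24 mm sides (fingers closing along the tamper's x)
- biscuit_1: loose hard light brown dog biscuit, 28 x 46 x 18 mm (x, y, z), 30 g, origin at its centre, so 9 mm above the tub's floor when it lies level. At the start in the tub's row at -x, leaning on the +y end wall at about 46 degrees, held by friction, its top about 46 mm above the tub's floor; pressed by the foot it may stick part way, and then comes free if the foot is rubbed 5 to 10 mm away from that wall and back under a light load, and then goes down
- biscuit_2: loose hard dark brown dog biscuit, 28 x 46 x 18 mm (x, y, z), 30 g, origin at its centre, so 9 mm above the tub's floor when it lies level. At the start in the tub's row at -x, leaning on the -y end wall at about 46 degrees, held by friction, its top about 46 mm above the tub's floor; pressed by the foot it may stick part way, and then comes free if the foot is rubbed 5 to 10 mm away from that wall and back under a light load, and then goes down
- biscuit_3: loose hard light brown dog biscuit, 28 x 46 x 18 mm (x, y, z), 30 g, origin at its centre, so 9 mm above the tub's floor when it lies level. At the start in the tub's row at -x, middle, lying flat
- biscuit_4: loose hard dark brown dog biscuit, 28 x 46 x 18 mm (x, y, z), 30 g, origin at its centre, so 9 mm above the tub's floor when it lies level. At the start in the tub's row at +x, leaning on the +y end wall at about 46 degrees, held by friction, its top about 46 mm above the tub's floor; pressed by the foot it may stick part way, and then comes free if the foot is rubbed 5 to 10 mm away from that wall and back under a light load, and then goes down
- biscuit_5: loose hard light brown dog biscuit, 28 x 46 x 18 mm (x, y, z), 30 g, origin at its centre, so 9 mm above the tub's floor when it lies level. At the start in the tub's row at +x, leaning on the -y end wall at about 46 degrees, held by friction, its top about 46 mm above the tub's floor; pressed by the foot it may stick part way, and then comes free if the foot is rubbed 5 to 10 mm away from that wall and back under a light load, and then goes down
- biscuit_6: loose hard dark brown dog biscuit, 28 x 46 x 18 mm (x, y, z), 30 g, origin at its centre, so 9 mm above the tub's floor when it lies level. At the start in the tub's row at +x, middle, lying flat
- pet_bowl: light blue pet bowl, 169 mm across, 51 mm high, loose, a bystander; origin at the centre of its underside
- jam_jar: jam jar, 68 mm across, 84 mm high, loose, a bystander; origin at the centre of its underside
- egg_timer: red and white egg timer, 56 mm across, 56 mm high, loose, a bystander; origin at the centre of its underside
- spice_b: spice jar with a dark cap, 41 mm across, 105 mm high, loose, a bystander; origin at the centre of its underside
Not all that is in view belongs to the job. Leave any pink look-alike of the biscuit_4 alone.

How it is judged (in metres and radians):
On the way, in this order (a step that is already met when the one before it is completed fails the run):
1. the tamper is lifted clear of the worktop (height (world z) of tamper above 0.05 m), for 0.2 s.
2. all six biscuits lie level in the tub while the tamper presses on them with more than about 10 N for 0.3 s (the tub bears more than 12 N, of which about 2 N is the biscuits' own weight) (z of each of biscuit_1, biscuit_2, biscuit_3, biscuit_4, biscuit_5, biscuit_6 in the frame of tub_floor below 0.0125 m and x of biscuit_1 in the frame of tub_floor between -0.037 and 0.037 m and y of biscuit_1 in the frame of tub_floor between -0.08 and 0.08 m and x of biscuit_2 in the frame of tub_floor between -0.037 and 0.037 m and y of biscuit_2 in the frame of tub_floor between -0.08 and 0.08 m and x of biscuit_3 in the frame of tub_floor between -0.037 and 0.037 m and y of biscuit_3 in the frame of tub_floor between -0.08 and 0.08 m and x of biscuit_4 in the frame of tub_floor between -0.037 and 0.037 m and y of biscuit_4 in the frame of tub_floor between -0.08 and 0.08 m and x of biscuit_5 in the frame of tub_floor between -0.037 and 0.037 m and y of biscuit_5 in the frame of tub_floor between -0.08 and 0.08 m and x of biscuit_6 in the frame of tub_floor between -0.037 and 0.037 m and y of biscuit_6 in the frame of tub_floor between -0.08 and 0.08 m and (contact force between tamper and biscuit_1 above 2 N or contact force between tamper and biscuit_2 above 2 N or contact force between tamper and biscuit_3 above 2 N or contact force between tamper and biscuit_4 above 2 N or contact force between tamper and biscuit_5 above 2 N or contact force between tamper and biscuit_6 above 2 N) and contact force between tub and anything else above 12 N), for 0.3 s.
At the end, for the whole second after the job is handed in: all six biscuits lie in the tub with their centres less than 12.5 mm above its floor (9 mm when flat); the tamper stands upright on the worktop (foot within 4 mm of it, tilt under 0.06 rad), at rest, released and clear of the tub (z of each of biscuit_1, biscuit_2, biscuit_3, biscuit_4, biscuit_5, biscuit_6 in the frame of tub_floor below 0.0125 m and x of biscuit_1 in the frame of tub_floor between -0.037 and 0.037 m and y of biscuit_1 in the frame of tub_floor between -0.08 and 0.08 m and x of biscuit_2 in the frame of tub_floor between -0.037 and 0.037 m and y of biscuit_2 in the frame of tub_floor between -0.08 and 0.08 m and x of biscuit_3 in the frame of tub_floor between -0.037 and 0.037 m and y of biscuit_3 in the frame of tub_floor between -0.08 and 0.08 m and x of biscuit_4 in the frame of tub_floor between -0.037 and 0.037 m and y of biscuit_4 in the frame of tub_floor between -0.08 and 0.08 m and x of biscuit_5 in the frame of tub_floor between -0.037 and 0.037 m and y of biscuit_5 in the frame of tub_floor between -0.08 and 0.08 m and x of biscuit_6 in the frame of tub_floor between -0.037 and 0.037 m and y of biscuit_6 in the frame of tub_floor between -0.08 and 0.08 m and height (world z) of tamper between -0.004 and 0.004 m and angle between tamper's own z axis and vertical below 0.06 rad and linear speed of tamper below 0.02 m/s and contact force between tamper and tub below 0.1 N); the robot touches nothing.
It fails at once if the tamper presses on a biscuit or on the tub's wall with more than 30 N (contact force between tamper and tub above 30 N or contact force between tamper and biscuit_1 above 30 N or contact force between tamper and biscuit_2 above 30 N or contact force between tamper and biscuit_3 above 30 N or contact force between tamper and biscuit_4 above 30 N or contact force between tamper and biscuit_5 above 30 N or contact force between tamper and biscuit_6 above 30 N).
It fails at once if the gripper or arm touches a biscuit (contact force between any of the fingers, the arm and biscuit_1 above 0.5 N or contact force between any of the fingers, the arm and biscuit_2 above 0.5 N or contact force between any of the fingers, the arm and biscuit_3 above 0.5 N or contact force between any of the fingers, the arm and biscuit_4 above 0.5 N or contact force between any of the fingers, the arm and biscuit_5 above 0.5 N or contact force between any of the fingers, the arm and biscuit_6 above 0.5 N).
It fails at once if the tamper is let go while it is off the worktop (height (world z) of tamper above 0.025 m and contact force between the fingers and tamper below 0.5 N).
It fails at once if the pet bowl, jam jar, egg timer or spice jar is moved by more than 15 mm (distance of any of pet_bowl, jam_jar, egg_timer, spice_b from where it was at the start of the episode above 0.015 m).
It also fails if it takes over 72 s, if anything falls off the work surface, if the arm or the gripper's body presses on something with over 40 N, if the wrist force passes 120 N, or if a joint passes its speed limit or range.

## Robot

A 6-joint arm with a two-finger parallel gripper is mounted at the origin on a cart in front of the work surface, level with it; the furniture and walls round the work are solid. World frame = base frame: x ahead of the robot, y to its left, z up, the work surface at z = 0. Lengths are in mm, angles in rad, forces in N, time in s.
With the tool pointing down it reaches from about 300 to 875 mm from the base axis. Payload 6.4 kg.
Tool frame: the origin (TCP) lies on the centre line of the jaws, within the pads' length; the fingertips stand 19 mm ahead of it and the grasp point (between the pads) is the TCP; z points along the fingers, y is the line along which they close (so a half turn about z gives the same grasp; the last joint's range is limited). The gripper opens to 88 mm and grips with 3 to 60 N. Pads are 18 mm wide; open, the fingers measure 123 mm over their backs; the gripper's body (75 mm by 187 mm) begins 45 mm behind the grasp point.
Start: joints at [-0.206, 0.181, 1.607, -0, 1.354, -0.206], TCP at [575.014, 0.015, 218.014] pointing down, gripper open.
Joint ranges: [-2.99, 2.99], [-0.89, 2.07], [0.3, 2.58], [-1.14, 4.28], [0, 2.63], [-3.12, 3.12]. Speed limits (rad/s): [2.57, 2.57, 3.01, 3.14, 3.14, 3.14].

## Interface

Orientations are given as [roll, pitch, yaw] about the fixed x, y, z axes, in that order (R = Rz(yaw) Ry(pitch) Rx(roll)).
In Python, from bench import * gives the robot as it stands.
- The arm moves only by the tool apply_moves, never from a script. Its argument "motion" is a list that holds one entry, the list of rows, each a list of 5 numbers: the shift along the tool's x, y, z in m, then the turn about the tool's z in rad, then the gripper command: -1 is shut, 1 is fully open, values between are in proportion. A call has 1 to 12 rows; each row is the pose to reach, as a shift and turn from the pose commanded when the call began, along the tool's axes at that moment; what a row does not reach only later rows make up. A row lasts 1/10 s, in which the tool goes at most 50 mm and 8.59 degrees, less where a joint would pass 70% of its speed; a pose out of reach is approached as far as the arm can. A call with a gripper value outside its range is refused whole. The fingers move at their own pace and stop on an object; "newtons" is the grip in N (left out, the last holds). Time passes only in rows, so rows that repeat a pose let the fingers close. It gives the time, the measured TCP pose, the force, the opening and the grip force at its end, in the units of the state.
- state(): the state, without advancing time (a new reading comes with each control period).
- get_image(name): name is "scene" or "side" or "wrist"; returns a dict with "color" (480x640x3 uint8, red, green, blue), "range_z" (480x640 float32, mm along the optical axis (not along the pixel's ray), 0 where there is no reading), "intrinsics" (3x3 intrinsics, pixels), "k1" (the pictures are not rectified: a ray, as slopes to the right and down, at radius r is drawn at 1 + k1 r^2 times it, then the intrinsics apply), "rvec" (rotation vector, rad) and "tvec" (3), from world to camera coordinates, as OpenCV has them. Camera axes: x right, y down, z forward; pixel columns grow to the right and rows downward; lengths in mm; the calibration is good to about 2 mm. A picture is of the moment at which its call begins.
- close_job(): hands the job in; it is judged then, once.
Trained networks look in a picture, given as the dict that the camera call returned (one of the last four; its "shot" number tells which), for a name from the list of things; names that differ only in an ending like _2 or _b are one class to them, and where a whole thing is asked for, a point or a joint stands for the part that bears it (a point fixed in the world has none). Each returns a list of dicts, best first, with "p" (0 to 1); they miss things now and then, are a little off and sometimes report something else, mostly with a low value. They report only what shows in the picture. A call takes as long as a camera call. They do not tell look-alikes from the thing itself.
- masks_of(thing, picture): "pixels" (480x640 bool, what is visible of it) and "rect" ([left, top, right, bottom] in pixels, round what is visible of it).
The state is a dict: "time_s": time; "joints": joint angles; "qd": joint speeds; "joint_torque": joint torques, N m; "eef_pos": TCP position; "tcp_rot": TCP orientation; "wrist_force": force on the tool from outside, world axes, zero at the start; "ft_torque": the same for the moment, N m; "finger_gap": opening from 0.0 (shut) to 1.0 (fully open); "gripper_force": force on a finger pad.
Only numpy, scipy, OpenCV 4.12 (cv2) and the standard library are available. Lean on these libraries where they do the work, as an engineer would, in place of code of your own. Each camera call takes 0.05 s, during which the arm holds its last target. There are 200 camera calls.

## Working session

There is one attempt and no reset: what is moved stays moved. The work goes in short steps, Python scripts to look and compute and a tool call to move; the robot and the scene stay as the last step left them, time stands still between calls to the robot, and variables do not carry over. Pictures are saved under pics/ and viewed, at most 10 in all, crops included, and the job is handed in when it is done.

Besides the shell and the picture viewer there is one more tool, called as name(argument=value, ...), one argument or row to a line, values as JSON. apply_moves: Moves the arm, as the interface text tells. Its arguments: {"type":"object","properties":{"motion":{"type":"array","items":{"type":"array","items":{"type":"array","items":{"type":"number"}}}},"newtons":{"type":"number"}},"required":["motion"]}

```bash
mkdir -p pics; cat > h.py <<'E'
from bench import *
import numpy as np, cv2
def cloud(im):
    z=im["range_z"].astype(float); K=np.array(im["intrinsics"]); v,u=np.mgrid[:480,:640]
    xd=(u-K[0,2])/K[0,0]; yd=(v-K[1,2])/K[1,1]; x,y=xd.copy(),yd.copy()
    for _ in range(8):
        f=1+im["k1"]*(x*x+y*y); x,y=xd/f,yd/f
    R=cv2.Rodrigues(np.array(im["rvec"],float))[0]
    P=np.stack([x*z,y*z,z],-1)-np.array(im["tvec"],float).reshape(3)
    P=P@R; P[z<=0]=np.nan
    return P
def save(im,n): cv2.imwrite("pics/"+n,im["color"][...,::-1])
E
python3 - <<'E'
from h import *
for c in ("scene","side"):
    im=get_image(c); save(im,c+"0.png"); P=cloud(im)
    for t in ("tub","tamper","pet_bowl","jam_jar","egg_timer","spice_b"):
        for m in masks_of(t,im)[:2]:
            Q=P[m["pixels"]]; Q=Q[~np.isnan(Q[:,0])]
            if len(Q)<5: continue
            print(c,t,round(m["p"],2),m["rect"],np.percentile(Q,[2,50,98],axis=0).round().tolist())
            if t in("tub","tamper"):
                for lo,hi in ((64,76),(125,140),(12,20)):
                    T=Q[(Q[:,2]>lo)&(Q[:,2]<hi)][:,:2].astype(np.float32)
                    if len(T)>10: print("  ",lo,len(T),cv2.minAreaRect(T))
s=state();print({k:s[k] for k in("time_s","eef_pos","tcp_rot","wrist_force","finger_gap")})
E
```

```text
scene tub 0.76 [286.9, 273.4, 384.3, 369.5] [[445.0, 18.0, 4.0], [481.0, 144.0, 47.0], [532.0, 189.0, 70.0]]
   64 1171 ((491.35504150390625, 100.86601257324219), (88.74561309814453, 176.8079071044922), 1.6780756711959839)
   12 446 ((489.0553283691406, 101.82882690429688), (86.36396026611328, 175.94569396972656), 0.6396931409835815)
scene tamper 0.93 [388.2, 210.2, 422.5, 283.5] [[444.0, -407.0, 0.0], [470.0, -139.0, 62.0], [558.0, -130.0, 136.0]]
   64 82 ((477.46484375, -140.5536346435547), (19.849151611328125, 33.35457992553711), 75.09721374511719)
   125 142 ((476.2763671875, -151.9517822265625), (24.48067283630371, 38.942779541015625), 27.326765060424805)
   12 130 ((532.1259765625, -294.64215087890625), (64.02056121826172, 361.06756591796875), 20.896106719970703)
scene pet_bowl 0.93 [172.9, 262.4, 265.4, 332.6] [[633.0, 74.0, 3.0], [695.0, 154.0, 31.0], [774.0, 214.0, 51.0]]
scene pet_bowl 0.18 [285.1, 268.9, 381.7, 369.5] [[445.0, 18.0, 5.0], [481.0, 143.0, 47.0], [532.0, 189.0, 70.0]]
scene jam_jar 0.88 [254.5, 230.6, 289.1, 280.0] [[673.0, -59.0, -0.0], [691.0, 8.0, 55.0], 
[... 1155 characters left out ...]
owl 0.71 [360.9, 213.4, 445.0, 269.4] [[641.0, 59.0, 3.0], [712.0, 121.0, 32.0], [788.0, 193.0, 52.0]]
side jam_jar 0.7 [386.0, 249.3, 425.3, 306.6] [[679.0, -45.0, 5.0], [708.0, -34.0, 67.0], [738.0, 16.0, 86.0]]
side egg_timer 0.54 [251.0, 282.4, 287.9, 315.0] [[448.0, -86.0, 0.0], [493.0, -73.0, 34.0], [500.0, -41.0, 55.0]]
side spice_b 0.84 [365.7, 286.5, 397.8, 344.8] [[643.0, -145.0, 10.0], [661.0, -140.0, 73.0], [681.0, -111.0, 107.0]]
{'time_s': 0.7, 'eef_pos': array([ 5.74998495e+02, -2.49544773e-03,  2.18028233e+02]), 'tcp_rot': array([-3.14158405e+00,  4.06213920e-05,  1.57080835e+00]), 'wrist_force': array([ 0.8022239 , -0.83029335, -0.78452083]), 'finger_gap': 1.002860053904761}
```

apply_moves(
  motion=[
    [[-0.154,-0.095,0,-0.49,1],[-0.154,-0.095,0,-0.49,1],[-0.154,-0.095,0,-0.49,1],[-0.154,-0.095,0,-0.49,1],[-0.154,-0.095,0,-0.49,1],[-0.154,-0.095,0,-0.49,1]],
  ],
)

```text
time_s: 1.3
eef_pos: [479.9, -154.7, 218.3]
tcp_rot: [3.141, 0.0, 2.057]
wrist_force: [0.5, -0.6, 0.9]
finger_gap: 0.998
gripper_force: 0.0
```

```bash
python3 - <<'E'
from h import *
im=get_image("wrist"); save(im,"w1.png"); P=cloud(im)
for m in masks_of("tamper",im)[:2]:
    Q=P[m["pixels"]]; print(m["p"],m["rect"])
    for lo,hi in((128,142),(8,22)):
        T=Q[(Q[:,2]>lo)&(Q[:,2]<hi)][:,:2].astype(np.float32)
        if len(T)>10: print(lo,len(T),cv2.minAreaRect(T),np.median(T,0))
s=state();print({k:s[k] for k in("time_s","eef_pos","tcp_rot","wrist_force")})
a=cv2.imread("pics/scene0.png"); b=cv2.imread("pics/w1.png")
cv2.imwrite("pics/c1.png",np.hstack([cv2.resize(a[180:400,150:470],(400,275)),cv2.resize(b,(400,275))]))
E
```

```text
0.94 [298.9, 179.3, 352.7, 261.7]
128 1420 ((481.2322998046875, -154.56822204589844), (23.448692321777344, 38.50959014892578), 27.55225372314453) [ 480.4259  -153.22876]
8 1320 ((481.6011962890625, -155.309326171875), (59.862972259521484, 58.22519302368164), 27.463361740112305) [ 473.93048 -145.51834]
{'time_s': 1.4, 'eef_pos': array([ 480.52896848, -153.29994023,  218.15979907]), 'tcp_rot': array([3.14103122e+00, 2.09434912e-05, 2.06039359e+00]), 'wrist_force': array([0.84428601, 0.1773386 , 0.16047262])}
```

View pics/c1.png

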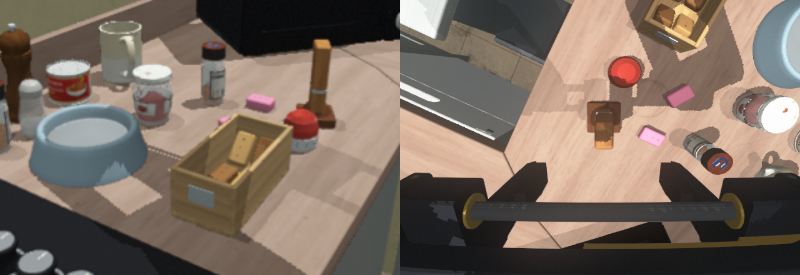

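The view (left: scene; right: wrist) shows the tamper upright at about (605,125) and the red timer next to it. The tub with its leaning biscuits is at the upper right. The gripper is aligned to within 1 mm, so I'll descend and grip.

apply_moves(
  motion=[
    [[0,0.001,0.05,0,1],[0,0.001,0.1,0,1],[0,0.001,0.108,0,1],[0,0.001,0.108,0,1],[0,0.001,0.108,0,-1],[0,0.001,0.108,0,-1],[0,0.001,0.108,0,-1],[0,0.001,0.108,0,-1],[0,0.001,0.108,0,-1],[0,0.001,0.108,0,-1],[0,0.001,0.108,0,-1],[0,0.001,0.108,0,-1]],
  ],
  newtons=50,
)

```text
time_s: 2.6
eef_pos: [480.8, -153.5, 110.0]
tcp_rot: [-3.142, -0.0, 2.061]
wrist_force: [1.1, -0.2, -0.2]
finger_gap: 0.292
gripper_force: 0.0
```

apply_moves(
  motion=[
    [[0,0,-0.02,0,-1],[0,0,-0.06,0,-1],[0,0,-0.1,0,-1],[0,0,-0.12,0,-1],[0,0,-0.12,0,-1],[0,0,-0.12,0,-1],[0,0,-0.12,0,-1]],
  ],
)

```text
time_s: 3.3
eef_pos: [479.5, -152.7, 227.4]
tcp_rot: [-3.139, -0.004, 2.061]
wrist_force: [0.4, 0.3, -4.5]
finger_gap: 0.248
gripper_force: 50.0
```

apply_moves(
  motion=[
    [[0.03,0.02,0,0.07,-1],[0.075,0.045,0,0.18,-1],[0.115,0.07,0,0.29,-1],[0.155,0.095,0,0.4,-1],[0.195,0.12,0,0.46,-1],[0.215,0.1315,0,0.46,-1],[0.215,0.1315,0,0.46,-1],[0.215,0.1315,0,0.46,-1]],
  ],
)

```text
time_s: 4.1
eef_pos: [494.7, 98.3, 228.2]
tcp_rot: [-3.138, 0.001, 1.603]
wrist_force: [0.3, -1.3, -4.3]
finger_gap: 0.245
gripper_force: 50.0
```

```bash
cat > look.py <<'E'
from h import *
import sys
tag=sys.argv[1]
for c in ("wrist","side","scene"):
    im=get_image(c); save(im,c+tag+".png"); P=cloud(im)
    for t in ("tub","tamper"):
        for m in masks_of(t,im)[:1]:
            Q=P[m["pixels"]]; Q=Q[~np.isnan(Q[:,0])]
            if t=="tub":
                for lo,hi in ((65,75),(25,60)):
                    T=Q[(Q[:,2]>lo)&(Q[:,2]<hi)][:,:2].astype(np.float32)
                    if len(T)>10: print(c,t,round(m["p"],2),lo,len(T),cv2.minAreaRect(T))
            else:
                s=state()["eef_pos"]; d=np.hypot(*(Q[:,:2]-s[:2]).T); Q=Q[d<60]
                print(c,t,round(m["p"],2),m["rect"],len(Q),np.percentile(Q,[1,50,99],axis=0).round(1).tolist())
                zb=np.percentile(Q[:,2],1)
                T=Q[(Q[:,2]<zb+18)][:,:2].astype(np.float32); print("  foot",cv2.minAreaRect(T))
s=state();print({k:s[k].round(3) for k in("eef_pos","tcp_rot","wrist_force","ft_torque")},s["time_s"])
E
python3 look.py 2
```

```text
wrist tub 0.94 65 2932 ((495.4032897949219, 103.30686950683594), (88.50482177734375, 163.04403686523438), 1.8228168487548828)
wrist tub 0.94 25 830 ((495.48028564453125, 102.48138427734375), (74.62019348144531, 169.19114685058594), 1.8840887546539307)
wrist tamper 0.77 [289.0, 198.4, 362.8, 338.4] 8350 [[466.7, 66.3, 122.5], [495.0, 107.3, 220.8], [524.4, 121.9, 253.1]]
  foot ((499.2106018066406, 92.62223815917969), (67.13740539550781, 59.94007110595703), 0.6719155311584473)
side tub 0.87 65 515 ((496.4749450683594, 95.96821594238281), (87.99056243896484, 174.51486206054688), 1.7311155796051025)
side tub 0.87 25 875 ((497.4889221191406, 94.9516830444336), (87.44782257080078, 174.92758178710938), 0.9883674383163452)
side tamper 0.72 [276.9, 136.8, 306.4, 216.9] 1518 [[469.7, 63.3, 117.4], [498.8, 75.4, 163.0], [526.8, 116.8, 252.9]]
  foot ((497.633056640625, 92.23806762695312), (59.34965133666992, 62.9033203125), 2.1270899772644043)
scene tub 0.87 65 995 ((491.4286193847656, 100.81301879882812), (89.33402252197266, 175.61009216308594), 1.4659395217895508)
scene tub 0.87 25 2755 ((487.7789001464844, 69.53533935546875), (242.8163299560547, 90.322265625), 89.01241302490234)
scene tamper 0.71 [313.8, 177.1, 369.7, 280.0] 2637 [[463.1, 71.9, 118.5], [483.6, 113.5, 170.8], [519.9, 125.6, 252.9]]
  foot ((492.95892333984375, 96.62535095214844), (61.28350067138672, 60.16258239746094), 2.042515993118286)
{'eef_pos': array([495.823,  97.534, 230.06 ]), 'tcp_rot': array([3.141, 0.   , 1.6  ]), 'wrist_force': array([-0.319,  0.314, -3.249]), 'ft_torque': array([-0.002,  0.022,  0.04 ])} 4.55
```

apply_moves(
  motion=[
    [[0.03,-0.001,0,0,-1],[0.047,-0.001,0,0,-1],[0.047,-0.001,0.01,0,-1],[0.047,-0.001,0.03,0,-1],[0.047,-0.001,0.042,0,-1],[0.047,-0.001,0.042,0,-1],[0.047,-0.001,0.042,0,-1]],
  ],
)

```text
time_s: 5.25
eef_pos: [493.3, 144.5, 187.9]
tcp_rot: [-3.141, 0.0, 1.6]
wrist_force: [-1.2, 0.0, -3.7]
finger_gap: 0.251
gripper_force: 50.0
```

```bash
python3 look.py 3; python3 -c "
import cv2,numpy as np
r=[cv2.imread('pics/%s3.png'%c) for c in('side','scene','wrist')]
cv2.imwrite('pics/c3.png',np.hstack([cv2.resize(r[0][140:290,220:370],(390,390)),cv2.resize(r[1][190:390,260:460],(390,390))]))"
```

```text
wrist tub 0.82 65 2839 ((495.4658203125, 98.4841079711914), (88.2251205444336, 173.54669189453125), 1.780509352684021)
wrist tub 0.82 25 1260 ((495.6828308105469, 101.81301879882812), (85.07542419433594, 169.6763916015625), 1.9522325992584229)
wrist tamper 0.82 [289.0, 197.1, 361.4, 340.2] 8407 [[465.6, 115.9, 83.2], [493.7, 155.4, 176.6], [523.3, 171.2, 212.7]]
  foot ((494.2732238769531, 141.66781616210938), (73.91468811035156, 59.39409637451172), 1.6037795543670654)
side tub 0.79 65 528 ((496.9297790527344, 95.63744354248047), (88.40997314453125, 176.15310668945312), 0.875613808631897)
side tub 0.79 25 831 ((497.61651611328125, 95.3580322265625), (86.65836334228516, 175.03257751464844), 1.2735382318496704)
side tamper 0.67 [279.8, 145.8, 308.3, 219.5] 1236 [[468.5, 109.9, 78.1], [497.9, 122.6, 118.8], [523.9, 163.8, 212.7]]
  foot ((496.0888977050781, 138.93836975097656), (58.4013671875, 62.26702117919922), 1.3144676685333252)
scene tub 0.77 65 790 ((489.5217590332031, 100.67597961425781), (86.56721496582031, 176.498779296875), 0.9914106130599976)
scene tub 0.77 25 2235 ((490.62664794921875, 103.28369140625), (88.00680541992188, 175.03851318359375), 1.8261817693710327)
scene tamper 0.89 [299.9, 214.8, 351.6, 316.7] 2820 [[461.1, 119.7, 78.2], [481.1, 161.5, 128.6], [518.1, 174.0, 212.0]]
  foot ((490.73687744140625, 144.72865295410156), (60.303279876708984, 59.568702697753906), 1.5444804430007935)
{'eef_pos': array([493.446, 145.037, 188.285]), 'tcp_rot': array([ 3.141, -0.   ,  1.601]), 'wrist_force': array([ 0.259,  0.538, -4.179]), 'ft_torque': array([0.028, 0.024, 0.011])} 5.7
```

View pics/c3.png

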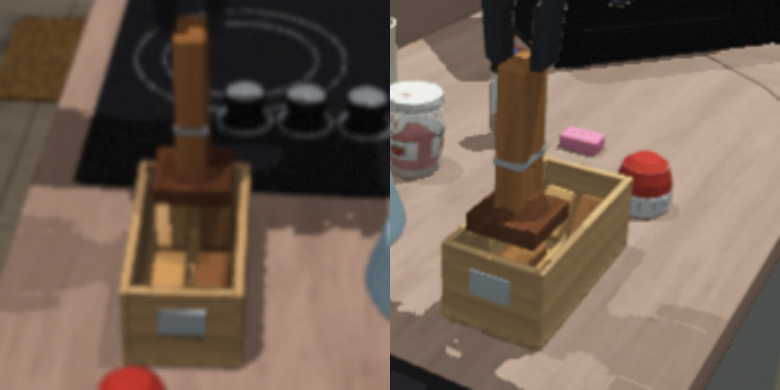

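Both views show the foot upright, centred above the +y end of the tub and clear of the walls. I'll lower it.

apply_moves(
  motion=[
    [[0,0,0.01,0,-1],[0,0,0.018,0,-1],[0,0,0.021,0,-1],[0,0,0.022,0,-1],[0,0,0.023,0,-1],[0,0,0.024,0,-1],[0,0,0.025,0,-1]],
  ],
)

```text
time_s: 6.4
eef_pos: [493.6, 145.1, 163.2]
tcp_rot: [3.141, -0.0, 1.601]
wrist_force: [0.1, -0.4, -3.3]
finger_gap: 0.252
gripper_force: 50.0
```

apply_moves(
  motion=[
    [[0,0,0.0005,0,-1],[0,0,0.001,0,-1],[0,0,0.001,0,-1]],
  ],
)

```text
time_s: 6.7
eef_pos: [493.0, 145.1, 161.6]
tcp_rot: [-3.141, -0.0, 1.601]
wrist_force: [-0.2, 0.9, -4.1]
finger_gap: 0.249
gripper_force: 50.0
```

apply_moves(
  motion=[
    [[0,0,0.0005,0,-1],[0,0,0.001,0,-1],[0,0,0.001,0,-1]],
  ],
)

```text
time_s: 7.0
eef_pos: [493.2, 145.0, 160.9]
tcp_rot: [-3.141, -0.0, 1.601]
wrist_force: [-0.4, -0.1, -3.4]
finger_gap: 0.252
gripper_force: 50.0
```

apply_moves(
  motion=[
    [[0,0,0.0005,0,-1],[0,0,0.001,0,-1],[0,0,0.0015,0,-1],[0,0,0.002,0,-1]],
  ],
)

```text
time_s: 7.4
eef_pos: [493.3, 145.0, 158.9]
tcp_rot: [-3.142, 0.0, 1.601]
wrist_force: [-0.5, -0.1, -3.4]
finger_gap: 0.25
gripper_force: 50.0
```

apply_moves(
  motion=[
    [[0,0,0.0005,0,-1],[0,0,0.001,0,-1],[0,0,0.0015,0,-1],[0,0,0.002,0,-1]],
  ],
)

```text
time_s: 7.8
eef_pos: [493.3, 145.0, 156.9]
tcp_rot: [-3.142, 0.0, 1.601]
wrist_force: [0.0, 0.1, -3.6]
finger_gap: 0.247
gripper_force: 50.0
```

apply_moves(
  motion=[
    [[0,0,0.0005,0,-1],[0,0,0.001,0,-1],[0,0,0.0015,0,-1],[0,0,0.002,0,-1]],
  ],
)

```text
time_s: 8.2
eef_pos: [493.3, 145.0, 155.0]
tcp_rot: [-3.142, 0.0, 1.601]
wrist_force: [0.3, 0.4, -4.2]
finger_gap: 0.247
gripper_force: 50.0
```

apply_moves(
  motion=[
    [[0,0,0.001,0,-1],[0,0,0.002,0,-1],[0,0,0.003,0,-1],[0,0,0.003,0,-1]],
  ],
)

```text
time_s: 8.6
eef_pos: [493.2, 145.0, 151.8]
tcp_rot: [-3.141, -0.0, 1.601]
wrist_force: [0.0, 0.7, -4.3]
finger_gap: 0.247
gripper_force: 50.0
```

```bash
cat > two.py <<'E'
from h import *
import sys
r=[get_image(c)["color"][...,::-1] for c in("side","scene")]
cv2.imwrite('pics/%s.png'%sys.argv[1],np.hstack([cv2.resize(r[0][160:300,230:370],(390,390)),cv2.resize(r[1][230:390,270:430],(390,390))]))
E
python3 two.py t4
```

```text
(no output)
```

View pics/t4.png

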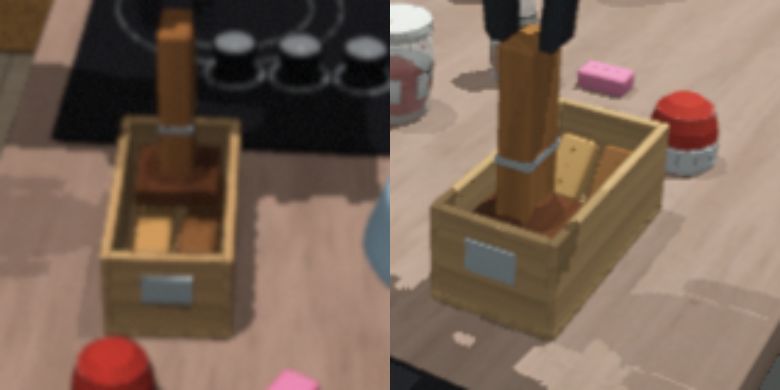

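The foot is inside the tub and clear of the walls, with no load yet. I'll keep lowering it in small steps.

apply_moves(
  motion=[
    [[0,0,0.001,0,-1],[0,0,0.0015,0,-1],[0,0,0.002,0,-1],[0,0,0.0025,0,-1]],
  ],
)

```text
time_s: 9.1
eef_pos: [493.3, 145.0, 149.4]
tcp_rot: [-3.142, 0.0, 1.601]
wrist_force: [0.1, 0.0, -4.1]
finger_gap: 0.245
gripper_force: 50.0
```

apply_moves(
  motion=[
    [[0,0,0.0005,0,-1],[0,0,0.001,0,-1],[0,0,0.0015,0,-1],[0,0,0.002,0,-1]],
  ],
)

```text
time_s: 9.5
eef_pos: [493.4, 145.0, 147.5]
tcp_rot: [3.142, -0.0, 1.601]
wrist_force: [-0.3, -0.0, -3.8]
finger_gap: 0.249
gripper_force: 50.0
```

apply_moves(
  motion=[
    [[0,0,0.0005,0,-1],[0,0,0.001,0,-1],[0,0,0.0015,0,-1],[0,0,0.002,0,-1]],
  ],
)

```text
time_s: 9.9
eef_pos: [493.3, 145.0, 145.5]
tcp_rot: [-3.142, -0.0, 1.601]
wrist_force: [-0.5, -0.1, -4.5]
finger_gap: 0.251
gripper_force: 50.0
```

apply_moves(
  motion=[
    [[0,0,0.0005,0,-1],[0,0,0.001,0,-1],[0,0,0.0015,0,-1],[0,0,0.002,0,-1]],
  ],
)

```text
time_s: 10.3
eef_pos: [493.3, 145.0, 143.5]
tcp_rot: [-3.142, 0.0, 1.601]
wrist_force: [0.2, -1.2, -4.4]
finger_gap: 0.25
gripper_force: 50.0
```

apply_moves(
  motion=[
    [[0,0,0.0005,0,-1],[0,0,0.001,0,-1],[0,0,0.0015,0,-1],[0,0,0.002,0,-1]],
  ],
)

```text
time_s: 10.7
eef_pos: [493.3, 145.0, 141.5]
tcp_rot: [3.142, 0.0, 1.601]
wrist_force: [0.2, 1.3, -5.6]
finger_gap: 0.252
gripper_force: 50.0
```

apply_moves(
  motion=[
    [[0,0,0.0005,0,-1],[0,0,0.001,0,-1],[0,0,0.0015,0,-1],[0,0,0.0015,0,-1]],
  ],
)

```text
time_s: 11.1
eef_pos: [493.3, 145.0, 139.9]
tcp_rot: [-3.141, 0.0, 1.601]
wrist_force: [-0.1, 0.6, -4.0]
finger_gap: 0.248
gripper_force: 50.0
```

apply_moves(
  motion=[
    [[0,0,0.0005,0,-1],[0,0,0.001,0,-1],[0,0,0.0015,0,-1],[0,0,0.0015,0,-1]],
  ],
)

```text
time_s: 11.5
eef_pos: [493.8, 145.1, 139.0]
tcp_rot: [3.14, -0.0, 1.601]
wrist_force: [0.7, 0.7, -0.3]
finger_gap: 0.252
gripper_force: 50.0
```

apply_moves(
  motion=[
    [[0,0,0.0005,0,-1],[0,0,0.001,0,-1],[0,0,0.0015,0,-1],[0,0,0.0015,0,-1]],
  ],
)

```text
time_s: 11.9
eef_pos: [494.3, 145.2, 138.9]
tcp_rot: [3.139, -0.0, 1.601]
wrist_force: [-3.7, 0.8, 10.3]
finger_gap: 0.249
gripper_force: 50.0
```

```bash
python3 look.py 5|grep -v "tub"
```

```text
wrist tamper 0.9 [286.4, 197.2, 360.3, 340.9] 8472 [[465.9, 116.1, 39.8], [494.5, 155.8, 131.1], [523.4, 172.0, 163.8]]
  foot ((494.9590148925781, 139.59600830078125), (66.34182739257812, 61.579246520996094), 89.81803131103516)
side tamper 0.89 [278.4, 168.4, 310.6, 239.6] 1293 [[468.3, 110.3, 27.3], [497.9, 123.2, 69.3], [525.4, 178.5, 163.1]]
  foot ((496.6830749511719, 144.72198486328125), (60.7672119140625, 71.16707611083984), 1.280921220779419)
scene tamper 0.94 [312.7, 246.9, 347.2, 331.2] 1733 [[471.0, 124.8, 44.1], [481.5, 160.2, 109.6], [501.3, 164.6, 162.4]]
  foot ((489.821044921875, 142.54489135742188), (49.00650405883789, 43.85517883300781), 26.579999923706055)
{'eef_pos': array([494.269, 145.156, 138.903]), 'tcp_rot': array([ 3.139, -0.   ,  1.601]), 'wrist_force': array([-3.714,  0.333, 10.025]), 'ft_torque': array([-0.001,  0.597,  0.008])} 12.35
```

apply_moves(
  motion=[
    [[0,0,-0.001,0,-1],[-0.002,0,-0.001,0,-1],[-0.005,0,-0.001,0,-1],[-0.008,0,-0.001,0,-1],[-0.008,0,-0.001,0,-1],[-0.005,0,-0.001,0,-1],[-0.002,0,-0.001,0,-1],[0,0,-0.001,0,-1],[0,0,-0.001,0,-1]],
  ],
)

```text
time_s: 13.25
eef_pos: [494.0, 145.1, 138.9]
tcp_rot: [3.14, 0.0, 1.601]
wrist_force: [-1.6, 0.5, 6.5]
finger_gap: 0.247
gripper_force: 50.0
```

apply_moves(
  motion=[
    [[0,0,-0.01,0,-1],[0,0,-0.04,0,-1],[0,0,-0.06,0,-1],[0,0,-0.06,0,-1],[-0.04,0,-0.06,0,-1],[-0.08,0,-0.06,0,-1],[-0.086,0,-0.06,0,-1],[-0.086,0,-0.06,0,-1],[-0.086,0,-0.06,0,-1]],
  ],
)

```text
time_s: 14.15
eef_pos: [495.2, 59.6, 196.9]
tcp_rot: [-3.14, -0.001, 1.6]
wrist_force: [0.0, -0.4, -4.0]
finger_gap: 0.248
gripper_force: 50.0
```

```bash
python3 look.py 6; cat > bis.py <<'E'
# height map of the tub's inside in tub frame, from given pictures
from h import *
def hm(im,cx,cy,a=0.0305):
    P=cloud(im); d=P[...,:2]-[cx,cy]; c,s=np.cos(a),np.sin(a)
    x=d[...,0]*c+d[...,1]*s; y=-d[...,0]*s+d[...,1]*c
    for yy in range(-75,80,10):
        r=[]
        for xx in (-30,-22,-14,-6,6,14,22,30):
            m=(abs(x-xx)<3.5)&(abs(y-yy)<5)
            r.append("%4.0f"%np.nanmedian(P[m][:,2]-8) if m.sum()>3 else "   .")
        print(yy,*r)
E
python3 - <<'E'
from bis import *
for c,cx,cy in(("wrist",495.4,99),("scene",490.5,100.8)):
    print(c);im=get_image(c);hm(im,cx,cy)
E
python3 -c "
import cv2,numpy as np
r=[cv2.imread('pics/%s6.png'%c) for c in('scene','wrist')]
cv2.imwrite('pics/c6.png',np.hstack([cv2.resize(r[0][230:390,270:430],(390,390)),cv2.resize(r[1][0:280,200:480],(390,390))]))"
```

```text
wrist tub 0.78 65 4353 ((495.40509033203125, 98.93793487548828), (88.43142700195312, 173.21649169921875), 1.9787399768829346)
wrist tub 0.78 25 1768 ((495.47216796875, 98.58580017089844), (74.64852905273438, 161.12966918945312), 1.9438425302505493)
wrist tamper 0.84 [289.6, 195.3, 361.8, 340.7] 8534 [[467.3, 30.5, 90.0], [495.5, 70.4, 186.5], [524.9, 86.2, 221.7]]
  foot ((493.34246826171875, 50.21723937988281), (66.4803466796875, 72.51915740966797), 2.0120081901550293)
side tub 0.82 65 588 ((496.3080749511719, 96.72142028808594), (88.31502532958984, 177.36366271972656), 1.7955453395843506)
side tub 0.82 25 944 ((497.9063720703125, 69.84417724609375), (87.56743621826172, 227.32078552246094), 0.8490056991577148)
side tamper 0.93 [275.2, 165.5, 305.8, 238.8] 1563 [[469.6, 25.8, 86.3], [499.1, 38.1, 130.1], [527.1, 83.0, 221.3]]
  foot ((497.6264343261719, 55.516212463378906), (59.9265251159668, 62.67008590698242), 1.2708745002746582)
scene tub 0.77 65 899 ((491.8569030761719, 102.63453674316406), (89.9503402709961, 173.1964111328125), 1.8379141092300415)
scene tub 0.77 25 2544 ((489.89
[... 984 characters left out ...]

scene
-75  486   92   50    .   33    1    .    .
-65   92   93   41   41   39   43   42   40
-55   93  222  146   33   29   33   37   31
-45  260  226  161   22   19  223  261   20
-35  374  236  217  213   15  230  248  250
-25  407  331  305  167  168  192  276  304
-15  416  418  333  321  317  320  314  402
-5  294  399  430  425  419  421  426  296
5    .    .  481  473   17   19   18   18
15    .    .  482  479  477  478  479   19
25    .    .  482  481    .    .    .    .
35    .    .    .    .    .    .    .    .
45    .    .    .    .    .    .    .    .
55    .    .    .    .    .    .    .    .
65    .    .    .    .    .    .    .    .
75    .    .    .    .    .    .    .    .
```

View pics/c6.png

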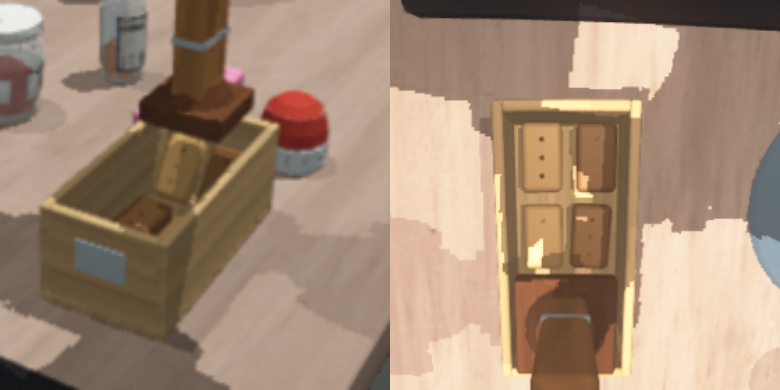

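The picture shows all four biscuits at the +y end and middle lying flat, with tops 18–19 mm above the floor. The two at the -y end still lean. With level biscuits the foot makes contact at TCP z ≈ 139. Now the -y end.

apply_moves(
  motion=[
    [[-0.002,0,0.01,0,-1],[-0.002,0,0.025,0,-1],[-0.002,0,0.028,0,-1],[-0.002,0,0.029,0,-1],[-0.002,0,0.03,0,-1],[-0.002,0,0.031,0,-1],[-0.002,0,0.032,0,-1],[-0.002,0,0.033,0,-1]],
  ],
)

```text
time_s: 15.5
eef_pos: [496.6, 57.1, 165.7]
tcp_rot: [3.14, -0.0, 1.601]
wrist_force: [-0.1, 1.3, 1.7]
finger_gap: 0.246
gripper_force: 50.0
```

apply_moves(
  motion=[
    [[0,0,0.0007,0,-1],[0,0,0.0014,0,-1],[0,0,0.0021,0,-1],[0,0,0.0028,0,-1],[0,0,0.0035,0,-1]],
  ],
)

```text
time_s: 16.0
eef_pos: [495.4, 57.0, 160.8]
tcp_rot: [-3.14, 0.0, 1.601]
wrist_force: [0.0, -0.2, -3.6]
finger_gap: 0.249
gripper_force: 50.0
```

apply_moves(
  motion=[
    [[0,0,0.0007,0,-1],[0,0,0.0014,0,-1],[0,0,0.0021,0,-1],[0,0,0.0028,0,-1]],
  ],
)

```text
time_s: 16.4
eef_pos: [495.9, 57.1, 158.6]
tcp_rot: [-3.141, -0.0, 1.601]
wrist_force: [0.5, -0.0, -3.6]
finger_gap: 0.245
gripper_force: 50.0
```

apply_moves(
  motion=[
    [[0,0,0.0007,0,-1],[0,0,0.0014,0,-1],[0,0,0.0021,0,-1],[0,0,0.0028,0,-1]],
  ],
)

```text
time_s: 16.8
eef_pos: [495.9, 57.1, 155.8]
tcp_rot: [-3.142, -0.0, 1.601]
wrist_force: [1.2, -0.1, -2.9]
finger_gap: 0.25
gripper_force: 50.0
```

apply_moves(
  motion=[
    [[0,0,0.0007,0,-1],[0,0,0.0014,0,-1],[0,0,0.0021,0,-1],[0,0,0.0028,0,-1]],
  ],
)

```text
time_s: 17.2
eef_pos: [496.0, 57.0, 153.1]
tcp_rot: [3.142, -0.0, 1.601]
wrist_force: [-0.1, 0.2, -4.2]
finger_gap: 0.251
gripper_force: 50.0
```

apply_moves(
  motion=[
    [[0,0,0.0007,0,-1],[0,0,0.0014,0,-1],[0,0,0.0021,0,-1],[0,0,0.0028,0,-1],[0,0,0.0035,0,-1]],
  ],
)

```text
time_s: 17.7
eef_pos: [496.0, 57.1, 149.6]
tcp_rot: [-3.142, -0.0, 1.601]
wrist_force: [-0.1, -0.8, -4.3]
finger_gap: 0.249
gripper_force: 50.0
```

apply_moves(
  motion=[
    [[0,0,0.0007,0,-1],[0,0,0.0014,0,-1],[0,0,0.0021,0,-1],[0,0,0.0028,0,-1]],
  ],
)

```text
time_s: 18.1
eef_pos: [496.0, 57.0, 146.8]
tcp_rot: [3.142, 0.0, 1.601]
wrist_force: [0.4, -0.4, -3.1]
finger_gap: 0.248
gripper_force: 50.0
```

apply_moves(
  motion=[
    [[0,0,0.0007,0,-1],[0,0,0.0014,0,-1],[0,0,0.0021,0,-1],[0,0,0.0028,0,-1]],
  ],
)

```text
time_s: 18.5
eef_pos: [496.0, 57.1, 144.0]
tcp_rot: [-3.142, -0.0, 1.601]
wrist_force: [-0.1, 0.7, -4.0]
finger_gap: 0.247
gripper_force: 50.0
```

apply_moves(
  motion=[
    [[0,0,0.0007,0,-1],[0,0,0.0014,0,-1],[0,0,0.0021,0,-1],[0,0,0.0021,0,-1]],
  ],
)

```text
time_s: 18.9
eef_pos: [495.9, 57.1, 141.8]
tcp_rot: [-3.141, -0.0, 1.601]
wrist_force: [0.6, -0.0, -3.7]
finger_gap: 0.247
gripper_force: 50.0
```

apply_moves(
  motion=[
    [[0,0,0.0007,0,-1],[0,0,0.0014,0,-1],[0,0,0.002,0,-1],[0,0,0.0025,0,-1],[0,0,0.003,0,-1],[0,0,0.003,0,-1]],
  ],
)

```text
time_s: 19.5
eef_pos: [496.2, 57.1, 139.1]
tcp_rot: [3.141, -0.0, 1.601]
wrist_force: [0.0, -0.5, -2.7]
finger_gap: 0.246
gripper_force: 50.0
```

Contact is just starting at the level height. Next a small rub for safety, then the firm press.

apply_moves(
  motion=[
    [[0,0,0.0005,0,-1],[0.003,0,0.0005,0,-1],[0.006,0,0.0005,0,-1],[0.003,0,0.0005,0,-1],[0,0,0.0005,0,-1],[0,0,0.001,0,-1],[0,0,0.0015,0,-1],[0,0,0.0015,0,-1]],
  ],
)

```text
time_s: 20.3
eef_pos: [496.8, 57.2, 138.9]
tcp_rot: [3.14, -0.0, 1.601]
wrist_force: [-2.9, 0.3, 10.9]
finger_gap: 0.249
gripper_force: 50.0
```

apply_moves(
  motion=[
    [[0,0,0.0002,0,-1],[0,0,0.0002,0,-1],[0,0,0.0002,0,-1],[0,0,0.0002,0,-1],[0,0,0.0002,0,-1],[0,0,0.0002,0,-1],[0,0,0.0002,0,-1],[0,0,0.0002,0,-1]],
  ],
)

```text
time_s: 21.1
eef_pos: [496.8, 57.2, 138.9]
tcp_rot: [3.14, -0.0, 1.601]
wrist_force: [-3.3, 0.6, 12.1]
finger_gap: 0.247
gripper_force: 50.0
```

apply_moves(
  motion=[
    [[0,0,-0.01,0,-1],[0,0,-0.04,0,-1],[0,0,-0.07,0,-1],[0,0,-0.07,0,-1],[0,0,-0.07,0,-1],[0.045,0,-0.07,0,-1],[0.086,0,-0.07,0,-1],[0.086,0,-0.07,0,-1],[0.086,0,-0.07,0,-1]],
  ],
)

```text
time_s: 22.0
eef_pos: [491.6, 143.6, 204.6]
tcp_rot: [-3.137, 0.001, 1.603]
wrist_force: [-0.3, -2.2, -4.2]
finger_gap: 0.255
gripper_force: 50.0
```

```bash
python3 - <<'E'
from bis import *
hm(get_image("side"),497,96.2)
im=get_image("scene");save(im,"s7.png");print();hm(im,490.5,100.8);s=state();print(s["eef_pos"],s["wrist_force"],s["tcp_rot"])
im=get_image("wrist");save(im,"w7.png");print();hm(im,495.4,99)
E
python3 -c "
import cv2,numpy as np
r=[cv2.imread('pics/%s7.png'%c) for c in('s','w')]
cv2.imwrite('pics/c7.png',np.hstack([cv2.resize(r[0][210:390,270:450],(390,390)),cv2.resize(r[1],(400,390))]))"
```

```text
-75   62    .   61   61    .    .    .    .
-65    .    .    .    .    .    .    .    .
-55    .    .    .    .    .    .    .    .
-45    .    .    .    .    .    .    .    .
-35    .    .    .    .    .    .    .    .
-25    .    .    .    .    .    .    .    .
-15   17   18   17   16   15   17   17   17
-5   17   18   17   16   17   17   17   18
5   93   92   99  414  404   95   93   12
15  364  415  410  384  392  423  415  293
25  383  329  216  209  212  322  388  414
35  262  255  259  221  220  239  251  402
45   99  234  228   17  219  241   97   20
55   98   20  119   18   18  180   99   19
65   19   19   18   17   14  325  315  319
75   18   19   18   16   11   23   18   17

-75    .    .   39   30   17   18    .   58
-65    .    .    .   18   15   18    .    .
-55    .    .    .   17   15   18    .    .
-45    .    .    .   17   13   18    .    .
-35    .    .    .   18   10   14   11   11
-25    .    .    .    .    .    .    .    .
-15    .    .    .   17   16   18   18   17
-5    .    .    .   18   15   18   18   17
5   94    .    .   18   15   18   18   17
15   98  101
[... 412 characters left out ...]
e+00]

-75    .    .    .    .    .    .    .    .
-65    .    .    .    .    .    .    .    .
-55    .    .    .    .    .    .    .    .
-45    1    .    .    .    .    .    .   15
-35    1    .    .    .    .    .    .    2
-25    .    .    .    .    .    .    .    1
-15    .    .    .    .    .    .    .    .
-5    .    .    .    .    .    .    .    .
5    .    .    .    .    .    .    .    .
15  100  101    .    .    .    .  101  100
25  101  101  220  221  221  104  101  101
35  101  277  229  221  221  277  102  101
45  101  285  243  221  221  265  103  101
55  307  260  240  221  220  253  251  308
65  317  312  317  310  311  311  316  317
75  304  302   95   95   94  298  304  304
```

View pics/c7.png

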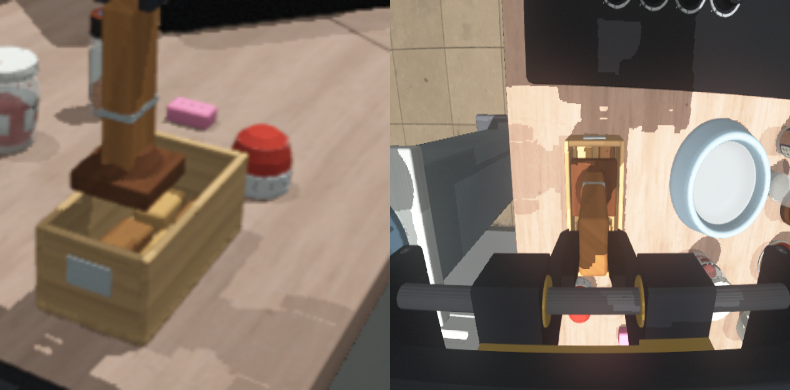

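The scene view shows flat biscuits at the -y end and middle, with tops 17–18 mm above the floor. The wrist view is blocked by the tamper. The 16 N press held for 0.8 s. Now I'll take the tamper back to its open spot.

apply_moves(
  motion=[
    [[-0.03,-0.001,-0.01,0,-1],[-0.07,-0.003,-0.01,0,-1],[-0.115,-0.006,-0.01,0,-1],[-0.16,-0.009,-0.01,0,-1],[-0.205,-0.012,-0.01,0,-1],[-0.25,-0.014,-0.01,0,-1],[-0.285,-0.016,-0.01,0,-1],[-0.303,-0.017,-0.01,0,-1],[-0.303,-0.017,-0.01,0,-1],[-0.303,-0.017,-0.01,0,-1],[-0.303,-0.017,-0.01,0,-1]],
  ],
)

```text
time_s: 23.25
eef_pos: [485.2, -159.6, 216.9]
tcp_rot: [-3.141, -0.001, 1.601]
wrist_force: [-0.8, -0.9, -4.4]
finger_gap: 0.249
gripper_force: 50.0
```

apply_moves(
  motion=[
    [[0,0,0.02,0,-1],[0,0,0.05,0,-1],[0,0,0.08,0,-1],[0,0,0.092,0,-1],[0,0,0.095,0,-1],[0,0,0.095,0,-1],[0,0,0.095,0,-1]],
  ],
)

```text
time_s: 23.95
eef_pos: [486.6, -160.8, 123.8]
tcp_rot: [3.139, 0.001, 1.601]
wrist_force: [-0.2, -0.3, -4.5]
finger_gap: 0.247
gripper_force: 50.0
```

apply_moves(
  motion=[
    [[0,0,0.003,0,-1],[0,0,0.006,0,-1],[0,0,0.007,0,-1],[0,0,0.008,0,-1],[0,0,0.009,0,-1],[0,0,0.009,0,-1]],
  ],
)

```text
time_s: 24.55
eef_pos: [485.5, -160.4, 113.2]
tcp_rot: [-3.142, -0.0, 1.601]
wrist_force: [0.6, 0.1, -4.7]
finger_gap: 0.247
gripper_force: 50.0
```

apply_moves(
  motion=[
    [[0,0,0.0005,0,-1],[0,0,0.001,0,-1],[0,0,0.0015,0,-1],[0,0,0.0015,0,-1]],
  ],
)

```text
time_s: 24.95
eef_pos: [486.2, -160.6, 112.9]
tcp_rot: [3.14, 0.001, 1.601]
wrist_force: [-1.8, 2.0, 6.4]
finger_gap: 0.248
gripper_force: 50.0
```

apply_moves(
  motion=[
    [[0,0,-0.001,0,-1],[0,0,-0.001,0,-1],[0,0,-0.001,0,1],[0,0,-0.001,0,1],[0,0,-0.001,0,1],[0,0,-0.001,0,1],[0,0,-0.001,0,1],[0,0,-0.001,0,1],[0,0,-0.001,0,1],[0,0,-0.001,0,1]],
  ],
)

```text
time_s: 25.95
eef_pos: [485.5, -160.4, 112.7]
tcp_rot: [3.142, -0.0, 1.601]
wrist_force: [-0.1, -0.0, -0.5]
finger_gap: 0.952
gripper_force: 0.0
```

apply_moves(
  motion=[
    [[0,0,-0.01,0,1],[0,0,-0.04,0,1],[0,0,-0.08,0,1],[0,0,-0.12,0,1],[0,0,-0.13,0,1],[0,0,-0.13,0,1],[0,0,-0.13,0,1],[0,0,-0.13,0,1]],
  ],
)

```text
time_s: 26.75
eef_pos: [484.4, -159.8, 240.7]
tcp_rot: [-3.139, -0.002, 1.601]
wrist_force: [-0.9, 0.0, -1.3]
finger_gap: 0.998
gripper_force: 0.0
```

```bash
python3 two.py t8; python3 - <<'E'
from bis import *
for c,cx,cy in(("side",497,96.2),("scene",490.5,100.8)):
    im=get_image(c);print(c);hm(im,cx,cy);P=cloud(im)
    m=masks_of("tamper",im)[0];Q=P[m["pixels"]];print(np.nanpercentile(Q,[2,50,98],axis=0).round().tolist())
E
```

```text
side
-75    .    .   61   61    .    .    .    .
-65    .    .    .    .    .    .    .    .
-55    .    .    .    .    .    .    .    .
-45    .    .    .    .    .    .    .    .
-35    .    .    .    .    .    .    .    .
-25    .    .    .    .    .    .    .    .
-15   17   17   18   17   17   16   17   17
-5   18   17   19   17   17   18   18   17
5   17   18   17   18   17   18   18   15
15   17   17   18   17   17   17   17   17
25    .   17   17   16   18   18   18   12
35   14   16   14   13    .   15   15   13
45   17   19   18   16   16   18   18   18
55   17   18   18   17    1   18   18   18
65   17   18   19   16   15   18   18   17
75   18   18   19   18   14   17   19   18
[[460.0, -193.0, 6.0], [490.0, -182.0, 44.0], [516.0, -140.0, 137.0]]
scene
-75    .   51   42   35   18   22   27   26
-65    .    .    .   17   16   18   18   17
-55    .    .    .   18   15   18   18   18
-45    .    .    .   18   14   18   18   17
-35    .    .    .   16   12   12   15   14
-25    .    .    .    .    .    .    .    .
-15    .    .    .   17   16   18   18   17
-5    .    .    .   17   15   18   18   17
5    .    .    .   18   14   18   18   18
15    .    .    .   18   17   18   18   18
25    .    .    .    .    .    .    .    .
35    .    .    .    .    .    .    .    .
45    .    .    .    .    .    .    .    .
55    .    .    .    .    .    .    .    .
65    .    .    .    .    .    .    .    .
75    .    .    .    .    .    .    .    .
[[453.0, -264.0, -0.0], [474.0, -145.0, 64.0], [511.0, -134.0, 136.0]]
```

View pics/t8.png

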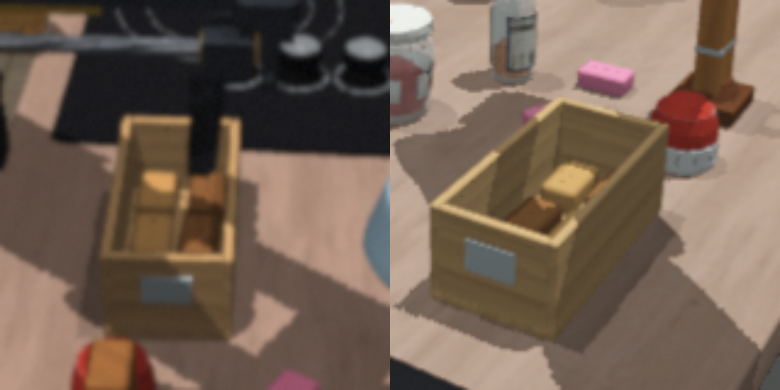

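The views show every visible biscuit flat, the tamper upright on the worktop at about (715,90), and the timer undisturbed. Handing in.

```bash
python3 -c "
from bench import *
print(close_job())"
```

```text
the job is handed in; nothing more can be done
None
```

I handed the job in at about 27 s: in the last pictures all six biscuits lie flat in the tub (only the edge of biscuit_2 was in view). I pressed the -y end with about 16 N for 0.8 s (wrist-force reading), and the tamper is released and standing upright on the worktop; no verdict came back.

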